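# Put the clay cutters back on their outlines in the cutter tray

### The job

Tidy up the steel clay cutters: stand each of the four full-size ones (round, square, oblong and four-lobed) upright in the wooden tray, centred on the painted outline of its own shape and size and turned to match it. The small round and the small square cutter have no outline there, so leave them standing where they are on the table.

Things in the scene. Friction and masses are not known exactly. Their poses are not given: they have to be found in the camera images.
- cutter_round: Steel clay cutter: an upright band 40 mm high, open above and below, wall 2.5 mm, top edge folded 6 mm inwards, outside smooth and vertical, about 55 g. From above: plain round, 60 mm outside diameter. Stands on the table. Origin: centre of its underside, z up.
- cutter_square: Steel clay cutter: an upright band 40 mm high, open above and below, wall 2.5 mm, top edge folded 6 mm inwards, outside smooth and vertical, about 55 g. From above: square, 52 x 52 mm outside; x and y axes square to its sides. Stands on the table. Origin: centre of its underside, z up.
- cutter_oblong: Steel clay cutter: an upright band 40 mm high, open above and below, wall 2.5 mm, top edge folded 6 mm inwards, outside smooth and vertical, about 55 g. From above: oblong with straight long sides and half-round ends, 74 mm long (its x axis) and 42 mm wide (its y axis). Stands on the table. Origin: centre of its underside, z up.
- cutter_quatrefoil: Steel clay cutter: an upright band 40 mm high, open above and below, wall 2.5 mm, top edge folded 6 mm inwards, outside smooth and vertical, about 55 g. From above: four-lobed (quatrefoil), 60 mm over facing lobes along its x and along its y axis; lobes of 15 mm radius, notches between them at 45 degrees. Stands on the table. Origin: centre of its underside, z up.
- small_round: Look-alike: the same kind of steel cutter, 40 mm high, plain round, only 40 mm in diameter. There is no outline of its size in the tray; it stays where it stands. Origin: centre of its underside.
- small_square: Look-alike: the same kind of steel cutter, 40 mm high, square, only 34 x 34 mm. There is no outline of its size in the tray; it stays where it stands. Origin: centre of its underside.
- outline_round: Cork panel, 98 x 98 x 4 mm: floor of one cell of the fixed wooden tray, 220 mm square (2 x 2 cells 105 mm apart; rim 22, dividers 18 mm above the table), painted black with the shadow of its cutter: a disc of 66 mm diameter. Origin: centre of its underside, 6 mm above the table; a cutter stands on it, 4 mm higher.
- outline_square: Cork panel, 98 x 98 x 4 mm: floor of one cell of the fixed wooden tray, 220 mm square (2 x 2 cells 105 mm apart; rim 22, dividers 18 mm above the table), painted black with the shadow of its cutter: a square of 58 mm, sides along the tray walls, its x and y. Origin: centre of its underside, 6 mm above the table; a cutter stands on it, 4 mm higher.
- outline_oblong: Cork panel, 98 x 98 x 4 mm: floor of one cell of the fixed wooden tray, 220 mm square (2 x 2 cells 105 mm apart; rim 22, dividers 18 mm above the table), painted black with the shadow of its cutter: an oblong with half-round ends, 80 mm along the panel's x and 48 mm along its y. Origin: centre of its underside, 6 mm above the table; a cutter stands on it, 4 mm higher.
- outline_quatrefoil: Cork panel, 98 x 98 x 4 mm: floor of one cell of the fixed wooden tray, 220 mm square (2 x 2 cells 105 mm apart; rim 22, dividers 18 mm above the table), painted black with the shadow of its cutter: four lobes along the panel's x and y, 66 mm over facing lobes. Origin: centre of its underside, 6 mm above the table; a cutter stands on it, 4 mm higher.

How it is judged (in metres and radians):
At the end, for the whole second after the job is handed in: Each full-size cutter stands upright and at rest on the cork panel with its own outline: centre within 12 mm, turned to it within 0.26 rad (round: any; square, four-lobed: any quarter turn; oblong: either way round). The small cutters stand upright within 20 mm of their start (horizontal distance between cutter_round and outline_round below 0.012 m and z of cutter_round in the frame of outline_round between 0 and 0.008 m and angle between each of cutter_round, cutter_square, cutter_oblong, cutter_quatrefoil, small_round, small_square's own z axis and vertical below 0.1 rad and linear speed of each of cutter_round, cutter_square, cutter_oblong, cutter_quatrefoil below 0.02 m/s and horizontal distance between cutter_square and outline_square below 0.012 m and z of cutter_square in the frame of outline_square between 0 and 0.008 m and (angle between the x axis of cutter_square and the x axis of outline_square, either way round below 0.26 rad or angle between the x axis of cutter_square and the y axis of outline_square, either way round below 0.26 rad) and horizontal distance between cutter_oblong and outline_oblong below 0.012 m and z of cutter_oblong in the frame of outline_oblong between 0 and 0.008 m and angle between the x axis of cutter_oblong and the x axis of outline_oblong, either way round below 0.26 rad and horizontal distance between cutter_quatrefoil and outline_quatrefoil below 0.012 m and z of cutter_quatrefoil in the frame of outline_quatrefoil between 0 and 0.008 m and (angle between the x axis of cutter_quatrefoil and the x axis of outline_quatrefoil, either way round below 0.26 rad or angle between the x axis of cutter_quatrefoil and the y axis of outline_quatrefoil, either way round below 0.26 rad) and distance of each of small_round, small_square from where it was at the start of the episode below 0.02 m); the robot touches nothing.
It fails at once if the small round or the small square cutter is moved more than 30 mm from its place (distance of any of small_round, small_square from where it was at the start of the episode above 0.03 m).
It also fails if it takes over 102 s, if anything falls off the work surface, if the arm or the gripper's body presses on something with over 40 N, if the wrist force passes 120 N, or if a joint passes its speed limit or range.

### The arm

A 7-joint arm with a two-finger parallel gripper is mounted at the origin on the work surface. World frame = base frame: x ahead of the robot, y to its left, z up, the work surface at z = 0. Lengths are in mm, angles in rad, forces in N, time in s.
With the tool pointing down it reaches from about 400 to 900 mm from the base axis. Payload 5.5 kg.
Tool frame: the origin (TCP) lies between the finger pads; the fingertips stand 11 mm ahead of it and the grasp point (between the pads) lies 8 mm behind it; z points along the fingers, y is the direction in which the jaws open and shut (so a half turn about z gives the same grasp; the last joint's range is limited). The gripper opens to 85 mm and grips with 20 to 120 N. Pads are 22 mm wide; open, the fingers measure 114 mm over their backs; the gripper's body (76 mm by 85 mm) begins 54 mm behind the grasp point. The pads swing forward as they close: fully open they stand 13 mm farther back than shut.
Start: joints at [1.598, 0.501, -0.427, 1.55, 0.221, 1.138, -0.21], TCP at [151.887, -632.005, 242.31] pointing down, gripper open.
Joint ranges: [-2.88, 2.88], [-0.31, 2.03], [-1.54, 1.56], [0.2, 2.42], [-1.41, 4.55], [0.19, 2.02], [-2.57, 2.57]. Speed limits (rad/s): [2.57, 2.57, 3.14, 3.14, 3.14, 3.14, 3.14].

### API

Orientations are given as a rotation vector (axis times angle).
In Python, from workcell import r, eyes gives the robot as it stands.
- The arm moves only by the shell command python3 -m handwheel 'ROWS' [OPENING] [FORCE]. ROWS is JSON, a list of rows, each a list of 4 numbers: the shift along the tool's x, y, z as a fraction of full scale, then the turn about the tool's z as a fraction of full scale. A call has 1 to 12 rows; each row shifts and turns the pose as measured when the row begins, along the tool's axes as they then stand; what a row does not reach is not made up. Full scale, the value 1, is 25 cm for a shift and 120 degrees for a turn. A row lasts 1/12 s, in which the tool goes at most 41.7 mm and 7.16 degrees, less where a joint would pass 70% of its speed; a pose out of reach is approached as far as the arm can. A call with a number of a shift or a turn outside -1 to 1 is refused whole. A call with a gripper value outside its range is refused whole. OPENING is the closure, from -1 (fully open) to 1 (shut), so that 0 is half open, set as the call begins (- or left out, the last holds). The fingers move at their own pace and stop on an object; FORCE is the grip in N (left out, the last holds). Time passes only in rows, so rows that do not move let the fingers close. It gives the time, the measured TCP pose, the force and the opening at its end, in the units of the state.
- r.sense(): the state, without advancing time (a new reading comes with each control period).
- eyes.grab_frame(name): name is "scene" or "top" or "wrist"; returns a dict with "image" (384x512x3 uint8, blue, green, red), "fx", "fy", "cx", "cy" (pixels), "R" (3x3) and "t" (3): a world point X has camera coordinates R X + t. Camera axes: x right, y down, z forward; pixel columns grow to the right and rows downward; lengths in mm; the calibration is good to about 2 mm. A picture is of the moment at which its call begins. There is no depth.
- r.close_job(): hands the job in, once; it reports no verdict.
The state is a dict: "t": time; "joint_positions": joint angles; "dq": joint speeds; "effort": joint torques, N m; "eef_pos": TCP position; "tcp_rot": TCP orientation; "ft_force": force on the tool from outside, world axes, zero at the start; "ft_torque": the same for the moment, N m; "width": finger opening in mm.
Only numpy, scipy, OpenCV 4.12 (cv2) and the standard library are available. Lean on these libraries where they do the work, as an engineer would, in place of code of your own. Each camera call takes 0.05 s, during which the arm holds its last target.

## Working session

There is one attempt and no reset: what is moved stays moved. The work goes in short steps, Python scripts to look and compute and a shell command to move; the robot and the scene stay as the last step left them, time stands still between calls to the robot, and variables do not carry over. Pictures are saved under pics/ and viewed, and the job is handed in when it is done.

```bash
ls; mkdir -p pics; python3 - <<'E'
from workcell import r, eyes
import cv2
s=r.sense(); print(s)
for n in ("scene","top","wrist"):
    f=eyes.grab_frame(n); cv2.imwrite(f"pics/{n}0.png",f["image"]); print(n,f["fx"],f["cx"],f["cy"],f["R"],f["t"])
E
```

```text
pics
{'t': 0.0, 'joint_positions': array([ 1.59820637,  0.50182891, -0.42677736,  1.55145614,  0.22077355,
        1.13832022, -0.21026211]), 'dq': array([-1.01565964e-03, -1.11429849e-03, -1.08997905e-04, -8.46604714e-05,
       -3.74345550e-04,  5.27738182e-06,  9.80770415e-05]), 'effort': array([ 4.80081526e-04, -5.69531178e+01, -5.81564248e+00, -2.80940348e+01,
        1.06511419e-02,  1.24569435e-02,  5.57047400e-06]), 'eef_pos': array([ 151.64174079, -631.36178245,  241.26743407]), 'tcp_rot': array([-3.11782921e+00, -3.69400735e-01,  2.47869305e-04]), 'ft_force': array([0.39450442, 0.54420021, 0.00627746]), 'ft_torque': array([-0.05173118, -0.03586862, -0.02641293]), 'width': 85.43856912948482}
scene 416.351171063049 255.15408396383907 192.67295242885595 [[ 0.58141663  0.81346186 -0.01531345]
 [ 0.67199323 -0.49074345 -0.55461335]
 [-0.45867178  0.31217089 -0.83196727]] [-312.18719818 -361.24470555 1343.49254448]
top 414.2810820820279 254.1422724242162 191.0847259629074 [[-0.00822073 -0.99994248  0.00688862]
 [-0.98800072  0.00705967 -0.15428782]
 [ 0.15423032 -0.00807432 -0.98800193]] [-41.17835453 541.62264603 842.21436272]
wrist 343.1597301204121 252.95709214493593 191.6201573888947 [[ 0.23246971 -0.9726027  -0.00135088]
 [-0.93358446 -0.22353268  0.28009498]
 [-0.2727231  -0.06385244 -0.95997134]] [-649.25887689  -35.04979757  378.41221665]
```

View pics/top0.png

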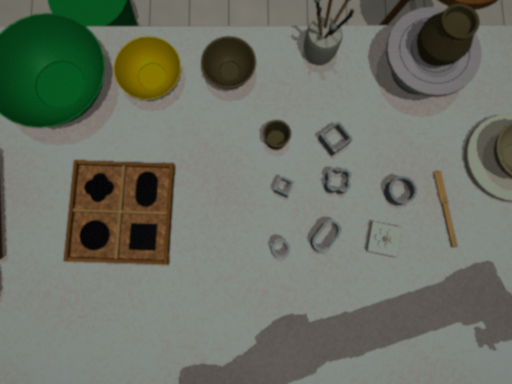

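View pics/scene0.png

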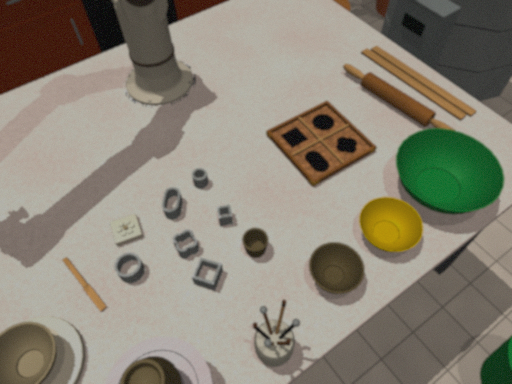

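View pics/wrist0.png

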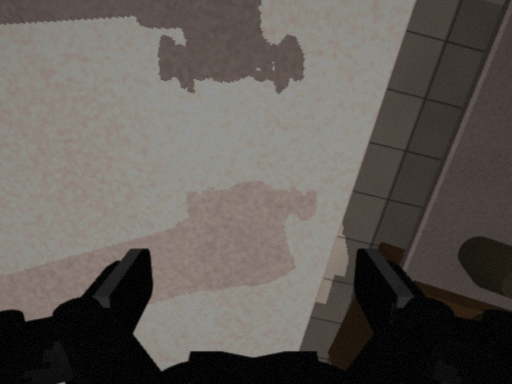

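The top view shows the tray at about (120,212): quatrefoil upper left, oblong upper right, round lower left, square lower right. The cutters are the square (334,138), quatrefoil (337,180), round (400,190), oblong (324,235), small square (282,186) and small round (279,246). I'll enlarge it to measure.

```bash
cat > h.py <<'E'
import numpy as np, cv2
from workcell import r, eyes
def ray(f,u,v,z):
    d=np.array([(u-f["cx"])/f["fx"],(v-f["cy"])/f["fy"],1.]); R=np.array(f["R"]);t=np.array(f["t"])
    c=-R.T@t; w=R.T@d; return (c+w*(z-c[2])/w[2])[:2]
def proj(f,X):
    p=np.array(f["R"])@np.array(X,float)+np.array(f["t"]); return np.array([f["fx"]*p[0]/p[2]+f["cx"],f["fy"]*p[1]/p[2]+f["cy"]])
def rect(f,z,x0,x1,y0,y1,s):
    # rectified metric picture at height z: col = (y1-y)*s, row=(x1-x)*s
    W=int((y1-y0)*s);H=int((x1-x0)*s)
    src=np.float32([[0,0],[W,0],[W,H],[0,H]]); wpts=[(x1,y1),(x1,y0),(x0,y0),(x0,y1)]
    dst=np.float32([proj(f,(a,b,z)) for a,b in wpts])
    return cv2.warpPerspective(f["image"],cv2.getPerspectiveTransform(dst,src),(W,H),flags=cv2.INTER_CUBIC)
E
python3 - <<'E'
from h import *
f=eyes.grab_frame("top")
for n,u,v,z in [("sq",334,138,40),("qu",337,180,40),("ro",400,190,40),("ob",324,235,40),("ss",282,186,40),("sr",279,246,40),("trayc",120,212,10)]: print(n,ray(f,u,v,z))
a=rect(f,40,450,750,-400,0,2); cv2.imwrite("pics/a.png",a)
b=rect(f,10,450,750,100,450,2); cv2.imwrite("pics/b.png",b)
E
```

```text
sq [ 657.86987453 -220.95502053]
qu [ 564.49943741 -223.87250497]
ro [ 541.74947137 -358.42123442]
ob [ 446.90039133 -191.82488491]
ss [ 552.24266513 -105.20913676]
sr [424.67832357 -96.53966296]
trayc [502.03091178 248.70446128]
```

```bash
python3 - <<'E'
from h import *
f=eyes.grab_frame("top")
a=rect(f,40,380,720,-420,-60,2.2)
for x in range(400,720,50): cv2.putText(a,str(x),(0,int((720-x)*2.2)),0,.4,(0,0,255)); cv2.line(a,(0,int((720-x)*2.2)),(8,int((720-x)*2.2)),(0,0,255))
cv2.imwrite("pics/a1.png",a[:600] if a.shape[0]<=600 else cv2.resize(a,None,fx=.8,fy=.8))
b=rect(f,10,380,620,120,380,2.2); cv2.imwrite("pics/b1.png",b); print(a.shape,b.shape)
E
```

```text
(748, 792, 3) (528, 572, 3)
```

```bash
python3 - <<'E'
from h import *
# tray: fit dark outlines
f=eyes.grab_frame("top")
S=3
b=rect(f,10,360,640,100,400,S)
g=cv2.cvtColor(b,cv2.COLOR_BGR2GRAY)
m=(g<40).astype(np.uint8)
m=cv2.morphologyEx(m,cv2.MORPH_OPEN,np.ones((7,7)))
n,l,st,c=cv2.connectedComponentsWithStats(m)
for i in range(1,n):
    if st[i,4]<3000: continue
    x=640-c[i][1]/S; y=400-c[i][0]/S
    rr=cv2.minAreaRect(np.argwhere(l==i)[:,::-1].astype(np.float32))
    print(round(x,1),round(y,1),st[i,4]/S/S,[round(q/S,1) for q in rr[1]],rr[2])
E
```

```text
553.5 193.1 3144.222222222222 [46.8, 77.8] 2.2605018615722656
558.1 297.9 2715.111111111111 [55.5, 55.4] 47.48955154418945
454.5 354.8 345.0 [4.6, 95.5] 2.3760552406311035
452.9 302.4 3212.3333333333335 [63.0, 64.2] 71.56504821777344
448.6 197.4 3141.444444444445 [57.1, 56.8] 2.3137223720550537
```

View cutters.

View pics/a1.png

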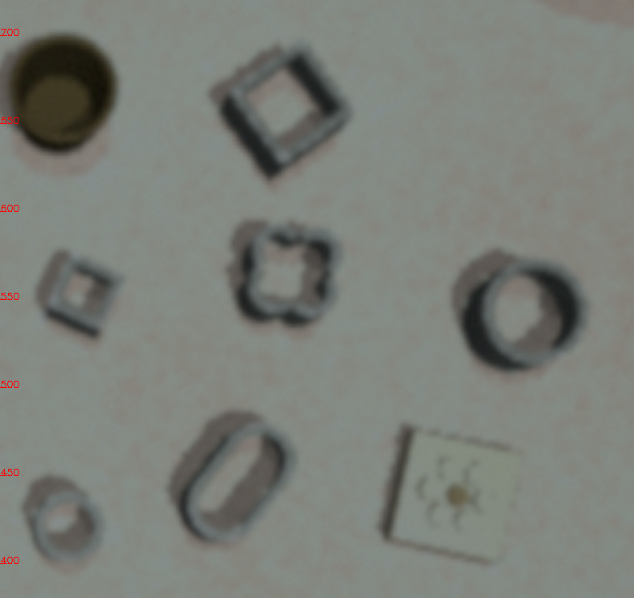

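View pics/b1.png

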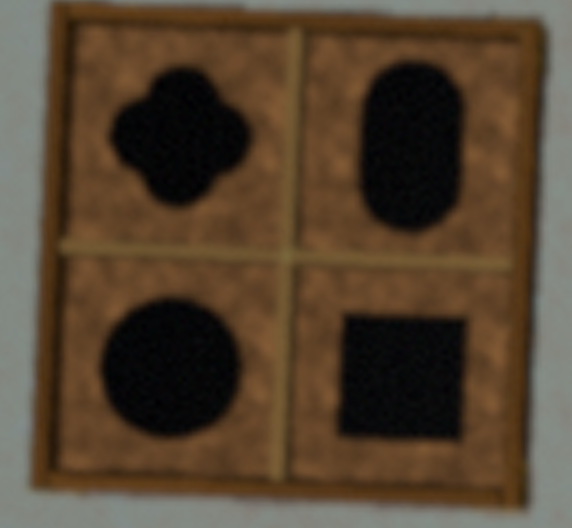

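```bash
cat > fit.py <<'E'
from h import *
from scipy.optimize import minimize
def shape(kind,off=0.0,n=180):
    # outline offset inwards by off
    a=np.linspace(0,2*np.pi,n,endpoint=False)
    if kind=="ro": return np.c_[np.cos(a),np.sin(a)]*(30-off)
    if kind=="sr": return np.c_[np.cos(a),np.sin(a)]*(20-off)
    if kind in("sq","ss"):
        h=(26 if kind=="sq" else 17)-off; m=np.maximum(abs(np.cos(a)),abs(np.sin(a))); return np.c_[np.cos(a),np.sin(a)]*(h/m)[:,None]
    if kind=="ob":
        rr=21-off; p=np.c_[np.cos(a),np.sin(a)]*rr; p[:,0]+=16*np.sign(np.cos(a))
        s=np.linspace(-16,16,30); return np.r_[p,np.c_[s,0*s+rr],np.c_[s,0*s-rr]]
    if kind=="qu":
        b=(a+np.pi/4)%(np.pi/2)-np.pi/4; R=15-off
        q=15*np.cos(b)+np.sqrt(np.maximum(R*R-(15*np.sin(b))**2,0)); return np.c_[np.cos(a),np.sin(a)]*q[:,None]
def pts(kind,p,off,z):
    s=shape(kind,off); c,d=np.cos(p[2]),np.sin(p[2]); q=s@np.array([[c,d],[-d,c]])+p[:2]
    return np.c_[q,np.full(len(q),z)]
def pr(f,P):
    p=P@np.array(f["R"]).T+np.array(f["t"]); return np.c_[f["fx"]*p[:,0]/p[:,2]+f["cx"],f["fy"]*p[:,1]/p[:,2]+f["cy"]]
def fit(f,kind,p0,z0=0,span=8,aspan=0.5):
    g=cv2.cvtColor(f["image"],cv2.COLOR_BGR2GRAY).astype(np.float32)
    k=4; g=cv2.resize(g,None,fx=k,fy=k,interpolation=cv2.INTER_CUBIC); g=cv2.GaussianBlur(g,(0,0),2.5)
    m=np.hypot(cv2.Sobel(g,-1,1,0),cv2.Sobel(g,-1,0,1)); m=np.minimum(m,np.percentile(m,99.5))
    def cost(p):
        s=0
        for off,z,w in((0,z0+40,1),(6,z0+40,1),(0,z0,.5)):
            u=(pr(f,pts(kind,p,off,z))+.5)*k-.5
            s+=w*cv2.remap(m,u[:,0].astype(np.float32)[None],u[:,1].astype(np.float32)[None],cv2.INTER_LINEAR).mean()
        return -s
    best=None
    sym={"sq":np.pi/2,"ss":np.pi/2,"qu":np.pi/2,"ob":np.pi}.get(kind)
    angs=[0] if sym is None else p0[2]+np.arange(-aspan,aspan+.01,.1)
    for an in angs:
        for dx in np.arange(-span,span+.1,4):
            for dy in np.arange(-span,span+.1,4):
                c=cost((p0[0]+dx,p0[1]+dy,an))
                if best is None or c<best[0]: best=(c,(p0[0]+dx,p0[1]+dy,an))
    rs=minimize(cost,best[1],method="Nelder-Mead",options=dict(initial_simplex=np.array([best[1]]+[np.array(best[1])+d for d in((2,0,0),(0,2,0),(0,0,.08))])))
    return rs.x,rs.fun
def draw(f,items,k=3):
    im=cv2.resize(f["image"],None,fx=k,fy=k,interpolation=cv2.INTER_CUBIC)
    for kind,p,z0 in items:
        for off,z,col in((0,z0+40,(0,0,255)),(6,z0+40,(0,255,255)),(0,z0,(0,255,0))):
            u=(pr(f,pts(kind,p,off,z))+.5)*k-.5
            for a in u: cv2.circle(im,tuple(int(round(v)) for v in a),0,col,-1)
    return im
E
python3 - <<'E'
from fit import *
import json
f=eyes.grab_frame("top")
g0={"sq":(660,-221,.6),"qu":(566,-224,.78),"ro":(541,-354,0),"ob":(448,-193,-.65),"ss":(552,-105,.4),"sr":(423,-97,0)}
res=[]
for k,p in g0.items():
    x,c=fit(f,k,p); print(k,x.round(2),round(c,1)); res.append((k,list(x),0))
im=draw(f,res); cv2.imwrite("pics/fit.png",im[340:800,740:1290])
json.dump(res,open("fit.json","w"))
s=r.sense(); from scipy.spatial.transform import Rotation as Ro
print(Ro.from_rotvec(s["tcp_rot"]).as_matrix().round(3))
E
```

```text
sq [ 659.78 -227.25    0.66] -75.4
qu [ 566.29 -227.6     0.66] -72.2
ro [ 5.4299e+02 -3.6428e+02  9.0000e-02] -78.6
ob [ 442.4  -193.87   -0.89] -60.0
ss [ 550.02 -106.51    1.12] -64.8
sr [ 4.3173e+02 -9.2590e+01 -1.0000e-02] -45.0
[[ 0.972  0.234 -0.   ]
 [ 0.234 -0.972  0.001]
 [ 0.    -0.001 -1.   ]]
```

View pics/fit.png

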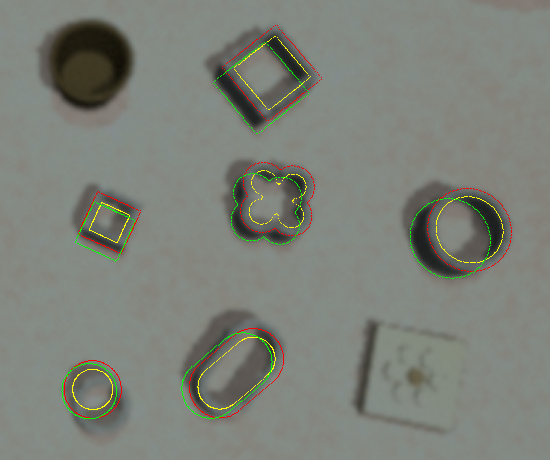

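```bash
python3 - <<'E'
from fit import *
f=eyes.grab_frame("top")
res=[("sq",(660,-223,.58),0),("qu",(565,-224,.75),0),("ro",(541,-358,0),0),("ob",(444,-193,-.8),0),("ss",(552,-106,1.1),0),("sr",(421,-97,0),0)]
g=dict(f); im=f["image"].astype(np.float32); im=np.clip((im-20)*1.7,0,255).astype(np.uint8); g["image"]=im
for i,(k,p,z) in enumerate(res):pass
a=draw(g,[],6); b=draw(g,res,6)
def crop(m,p,w=130):
    u=(proj(f,(p[0],p[1],20))+.5)*6; c,r_=int(u[0]),int(u[1]); return m[r_-w:r_+w,c-w:c+w]
out=np.vstack([np.hstack([crop(a,p) for k,p,z in res[:3]]),np.hstack([crop(b,p) for k,p,z in res[:3]])]); cv2.imwrite("pics/z1.png",out)
out=np.vstack([np.hstack([crop(a,p) for k,p,z in res[3:]]),np.hstack([crop(b,p) for k,p,z in res[3:]])]); cv2.imwrite("pics/z2.png",out)
E
```

```text
(no output)
```

View pics/z1.png

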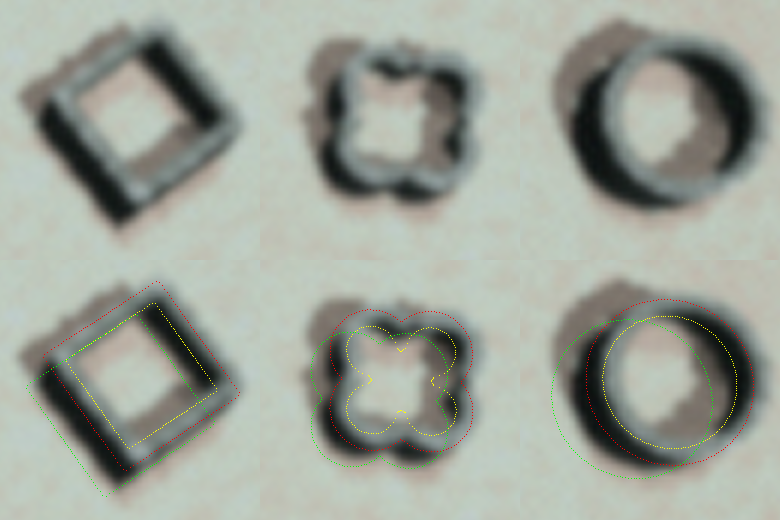

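View pics/z2.png

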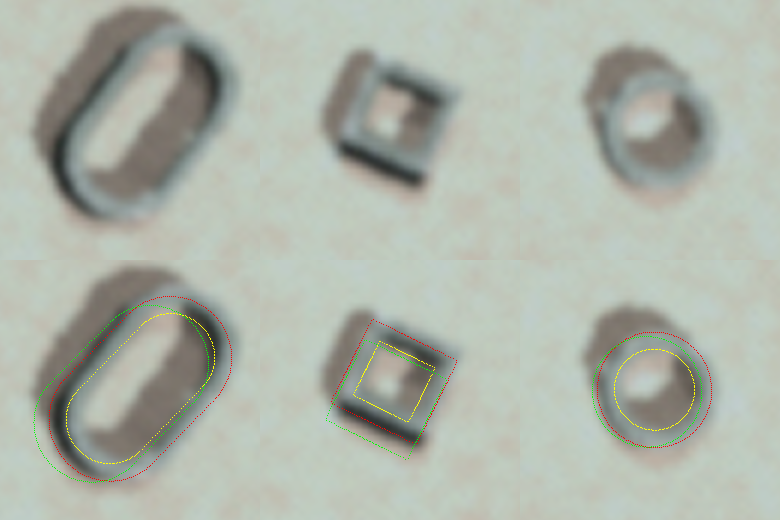

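The overlays put the rims at these corrected poses: square (660,-225, 0.65 rad), quatrefoil (566,-227, 0.75), round (542,-363), oblong (446,-196, -0.62). I'll start with the round one.

```bash
cat > go.py <<'E'
import sys; from h import *
from scipy.spatial.transform import Rotation as Ro
# python3 go.py x y z [jaw yaw deg] : fractions in tool axes to get there
s=r.sense(); R=Ro.from_rotvec(s["tcp_rot"]).as_matrix(); p=s["eef_pos"]
T=np.array([float(v) for v in sys.argv[1:4]]); d=R.T@(T-p)/250
yaw=np.degrees(np.arctan2(R[1,1],R[0,1])); 
turn=0.
if len(sys.argv)>4:
    e=(float(sys.argv[4])-yaw+90)%180-90; turn=-e/120
n=max(abs(np.linalg.norm(d))/.1667,abs(turn)/.0597)
print("t",round(s["t"],2),"p",p.round(1),"yaw",yaw.round(1),"q",s["joint_positions"].round(2),"w",round(s["width"],1),"F",s["ft_force"].round(1))
print("total",d.round(4),round(turn,4),"rows>=",round(n,2),"| per row at ceil:",(d/max(1,np.ceil(n))).round(4),round(turn/max(1,np.ceil(n)),4))
E
python3 go.py 542 -363 130
```

```text
t 0.4 p [ 151.9 -631.9  242.2] yaw -76.5 q [ 1.6   0.5  -0.43  1.55  0.22  1.14 -0.21] w 85.3 F [ 0.7  0.5 -0.3]
total [ 1.7685 -0.681   0.4489] 0.0 rows>= 11.68 | per row at ceil: [ 0.1474 -0.0568  0.0374] 0.0
```

```bash
python3 -m handwheel '[[0.15,-0.057,0.03,0],[0.15,-0.057,0.03,0],[0.15,-0.057,0.03,0],[0.15,-0.057,0.03,0],[0.15,-0.057,0.03,0],[0.15,-0.057,0.03,0],[0.15,-0.057,0.03,0],[0.15,-0.057,0.03,0],[0.15,-0.057,0.03,0],[0.15,-0.057,0.03,0]]' -1 40; python3 go.py 542 -363 130
```

```text
t: 1.23
eef_pos: [481.7, -415.7, 164.4]
tcp_rot: [3.113, 0.324, -0.009]
ft_force: [0.8, -0.7, -0.1]
width: 85.2
t 1.23 p [ 481.7 -415.7  164.4] yaw -78.1 q [ 1.01  0.57 -0.48  1.66  0.31  0.99 -0.94] w 85.2 F [ 0.8 -0.7 -0.1]
total [ 0.2802 -0.1581  0.1342] 0.0 rows>= 2.09 | per row at ceil: [ 0.0934 -0.0527  0.0447] 0.0
```

```bash
python3 -m handwheel '[[0.1,-0.055,0.045,0],[0.1,-0.055,0.045,0],[0.08,-0.05,0.045,0],[0,0,0,0]]'; python3 go.py 542 -363 130; python3 - <<'E'
from fit import *
f=eyes.grab_frame("wrist"); cv2.imwrite("pics/w1.png",draw(f,[("ro",(542,-363,0),0)],1))
E
```

```text
t: 1.57
eef_pos: [554.5, -348.7, 128.2]
tcp_rot: [3.115, 0.346, 0.003]
ft_force: [-0.3, 2.1, 0.1]
width: 85.4
t 1.57 p [ 554.5 -348.7  128.2] yaw -77.3 q [ 0.85  0.64 -0.48  1.63  0.35  0.95 -1.09] w 85.4 F [-0.3  2.1  0.1]
total [-0.0613  0.0447 -0.0071] 0.0 rows>= 0.46 | per row at ceil: [-0.0613  0.0447 -0.0071] 0.0
```

View pics/w1.png

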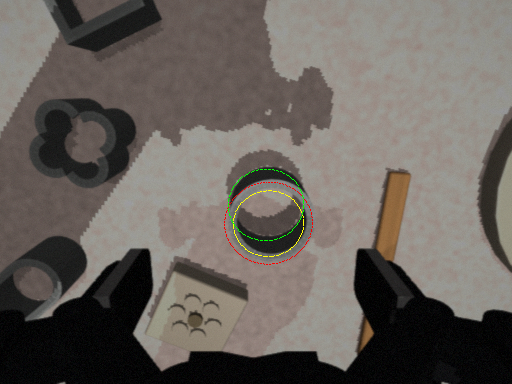

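The wrist view puts the round cutter's rim at (268,223), matching my predicted outline to within a couple of mm. I'll descend and grip.

```bash
python3 -m handwheel '[[-0.06,0.045,0,0],[0,0,0,0],[0,0,0,0]]'; python3 go.py 542 -363 25
```

```text
t: 1.87
eef_pos: [541.2, -365.4, 129.2]
tcp_rot: [3.113, 0.347, 0.001]
ft_force: [-0.2, 0.8, 0.2]
width: 85.1
t 1.87 p [ 541.2 -365.4  129.2] yaw -77.3 q [ 0.88  0.64 -0.47  1.64  0.35  0.95 -1.06] w 85.1 F [-0.2  0.8  0.2]
total [ 0.0054 -0.0124  0.4166] 0.0 rows>= 2.5 | per row at ceil: [ 0.0018 -0.0041  0.1389] 0.0
```

```bash
python3 -m handwheel '[[0.002,-0.003,0.1,0],[0.002,-0.003,0.1,0],[0.002,-0.003,0.1,0],[0,0,0.08,0],[0,0,0.03,0],[0,0,0,0],[0,0,0,0]]'; python3 go.py 542 -363 25
```

```text
t: 2.45
eef_pos: [542.6, -372.7, 29.0]
tcp_rot: [3.106, 0.326, 0.01]
ft_force: [0.4, 0.2, -0.3]
width: 85.4
t 2.45 p [ 542.6 -372.7   29. ] yaw -78.0 q [ 0.85  0.77 -0.41  1.67  0.42  0.78 -1.12] w 85.4 F [ 0.4  0.2 -0.3]
total [ 0.0056 -0.0388  0.0153] 0.0 rows>= 0.25 | per row at ceil: [ 0.0056 -0.0388  0.0153] 0.0
```

```bash
python3 -m handwheel '[[0.004,-0.035,0.015,0],[0,0,0,0],[0,0,0,0]]'; python3 go.py 542 -363 25;  python3 -m handwheel '[[0,0,0,0],[0,0,0,0],[0,0,0,0],[0,0,0,0],[0,0,0,0],[0,0,0,0],[0,0,0,0],[0,0,0,0]]' 1 40
```

```text
t: 2.7
eef_pos: [543.3, -364.9, 28.3]
tcp_rot: [3.103, 0.322, 0.016]
ft_force: [0.5, -0.7, -0.4]
width: 85.2
t 2.7 p [ 543.3 -364.9   28.3] yaw -78.1 q [ 0.84  0.76 -0.41  1.68  0.42  0.77 -1.14] w 85.2 F [ 0.5 -0.7 -0.4]
total [-0.0037 -0.009   0.0131] 0.0 rows>= 0.1 | per row at ceil: [-0.0037 -0.009   0.0131] 0.0
t: 3.37
eef_pos: [545.6, -365.6, 32.1]
tcp_rot: [3.099, 0.323, 0.023]
ft_force: [-0.6, -0.7, -0.4]
width: 58.0
```

```bash
sed -i 's/^print("t"/print("tooldown",R[:,2].round(3));print("t"/' go.py; python3 -m handwheel '[[0,0,-0.1,0],[0,0,-0.14,0],[0,0,-0.14,0],[0,0,-0.1,0],[0,0,0,0]]'; python3 go.py 453 302 150
```

```text
t: 3.78
eef_pos: [540.6, -361.0, 151.7]
tcp_rot: [3.106, 0.324, 0.011]
ft_force: [1.2, 0.2, 0.2]
width: 58.3
tooldown [ 0.009 -0.017 -1.   ]
t 3.78 p [ 540.6 -361.   151.7] yaw -78.1 q [ 0.89  0.6  -0.48  1.64  0.34  0.97 -1.07] w 58.3 F [1.2 0.2 0.2]
total [ 0.2052 -2.6667 -0.0423] 0.0 rows>= 16.05 | per row at ceil: [ 0.0121 -0.1569 -0.0025] 0.0
```

```bash
python3 -m handwheel '[[0,0,0,-0.05],[0,0,0,-0.05],[0,0,0,-0.05],[0,0,0,-0.05],[0,0,0,-0.05],[0,0,0,-0.05],[0,0,0,-0.05],[0,0,0,-0.05],[0,0,0,-0.05],[0,0,0,0]]'; python3 go.py 453 302 150
```

```text
t: 4.62
eef_pos: [539.2, -361.3, 149.6]
tcp_rot: [2.58, 1.758, -0.006]
ft_force: [-0.3, 0.2, -0.1]
width: 57.9
tooldown [ 0.008 -0.019 -1.   ]
t 4.62 p [ 539.2 -361.3  149.6] yaw -21.5 q [ 1.03  0.66 -0.7   1.64  0.5   1.01 -0.2 ] w 57.9 F [-0.3  0.2 -0.1]
total [ 2.3425 -1.292  -0.0538] 0.0 rows>= 16.05 | per row at ceil: [ 0.1378 -0.076  -0.0032] 0.0
```

```bash
python3 -m handwheel '[[0.08,-0.044,0,0],[0.138,-0.076,0,0],[0.138,-0.076,0,0],[0.138,-0.076,0,0],[0.138,-0.076,0,0],[0.138,-0.076,0,0],[0.138,-0.076,0,0],[0.138,-0.076,0,0],[0.138,-0.076,0,0]]'; python3 go.py 453 302 150
```

```text
t: 5.37
eef_pos: [499.3, -27.8, 137.1]
tcp_rot: [2.629, 1.68, -0.01]
ft_force: [0.3, 0.6, -0.4]
width: 58.1
tooldown [ 0.006 -0.022 -1.   ]
t 5.37 p [499.3 -27.8 137.1] yaw -24.8 q [ 0.63  0.45 -0.78  2.01  0.45  0.85 -0.84] w 58.1 F [ 0.3  0.6 -0.4]
total [ 1.1184 -0.7213 -0.0812] 0.0 rows>= 8.0 | per row at ceil: [ 0.1398 -0.0902 -0.0102] 0.0
```

```bash
python3 -m handwheel '[[0.14,-0.09,-0.01,0],[0.14,-0.09,-0.01,0],[0.14,-0.09,-0.01,0],[0.14,-0.09,-0.01,0],[0.14,-0.09,-0.01,0],[0.14,-0.09,-0.01,0],[0.13,-0.07,-0.01,0],[0,0,0,0]]'; python3 go.py 453 302 100
```

```text
t: 6.03
eef_pos: [460.1, 269.1, 148.3]
tcp_rot: [2.652, 1.654, -0.002]
ft_force: [0.0, 1.0, -0.1]
width: 57.9
tooldown [ 0.008 -0.014 -1.   ]
t 6.03 p [460.1 269.1 148.3] yaw -26.1 q [ 0.05  0.51 -0.81  1.92  0.48  0.92 -1.45] w 57.9 F [ 0.   1.  -0.1]
total [ 0.1076 -0.0858  0.1913] 0.0 rows>= 1.41 | per row at ceil: [ 0.0538 -0.0429  0.0956] 0.0
```

```bash
python3 -m handwheel '[[0.055,-0.043,0.09,0],[0.055,-0.043,0.09,0],[0,0,0,0],[0,0,0,0]]'; python3 go.py 453 302 55; python3 - <<'E'
from fit import *
for n in("top","wrist"):
    f=eyes.grab_frame(n); im=f["image"]
    if n=="top": im=cv2.resize(im[130:290,30:210],None,fx=4,fy=4,interpolation=cv2.INTER_CUBIC)
    cv2.imwrite(f"pics/p1{n}.png",im[:600])
E
```

```text
t: 6.37
eef_pos: [452.4, 308.3, 101.6]
tcp_rot: [2.658, 1.647, 0.003]
ft_force: [-0.5, -0.9, 0.1]
width: 58.2
tooldown [ 0.01  -0.012 -1.   ]
t 6.37 p [452.4 308.3 101.6] yaw -26.4 q [-0.07  0.59 -0.76  1.91  0.56  0.85 -1.58] w 58.2 F [-0.5 -0.9  0.1]
total [-0.0204  0.0109  0.1866] 0.0 rows>= 1.13 | per row at ceil: [-0.0102  0.0055  0.0933] 0.0
```

View pics/p1top.png

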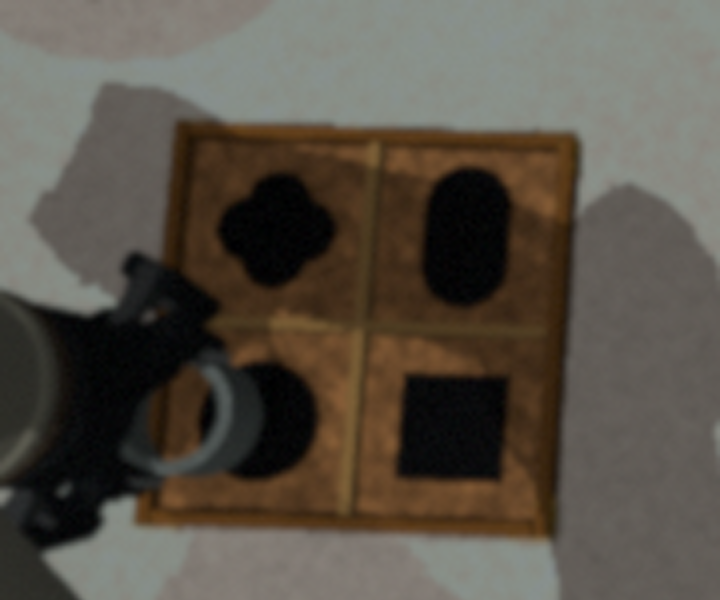

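View pics/p1wrist.png

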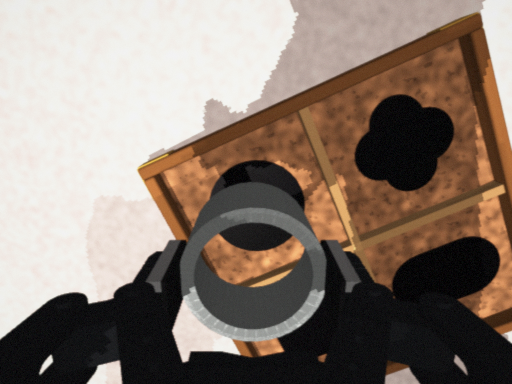

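```bash
python3 -m handwheel '[[-0.01,0.01,0.08,0],[-0.01,0.005,0.08,0],[0,0,0.03,0],[0,0,0,0],[0,0,0,0]]'; python3 go.py 454.3 304.7 43
```

```text
t: 6.88
eef_pos: [460.5, 296.1, 58.1]
tcp_rot: [2.665, 1.627, 0.014]
ft_force: [-0.1, -0.1, -0.5]
width: 57.8
tooldown [ 0.018 -0.012 -1.   ]
t 6.88 p [460.5 296.1  58.1] yaw -27.2 q [-0.09  0.65 -0.7   1.94  0.62  0.77 -1.62] w 57.8 F [-0.1 -0.1 -0.5]
total [ 0.0196 -0.0391  0.0595] 0.0 rows>= 0.44 | per row at ceil: [ 0.0196 -0.0391  0.0595] 0.0
```

```bash
python3 -m handwheel '[[0.02,-0.04,0.03,0],[0,0,0.02,0],[0,0,0,0],[0,0,0,0]]'; python3 go.py 454.3 304.7 43
```

```text
t: 7.22
eef_pos: [457.8, 304.4, 49.1]
tcp_rot: [2.667, 1.621, 0.023]
ft_force: [0.4, 0.2, -0.1]
width: 58.3
tooldown [ 0.023 -0.01  -1.   ]
t 7.22 p [457.8 304.4  49.1] yaw -27.4 q [-0.12  0.66 -0.68  1.94  0.64  0.76 -1.66] w 58.3 F [ 0.4  0.2 -0.1]
total [-0.0054 -0.0135  0.0239] 0.0 rows>= 0.17 | per row at ceil: [-0.0054 -0.0135  0.0239] 0.0
```

```bash
python3 -m handwheel '[[-0.006,-0.014,0.03,0],[0,0,0,0],[0,0,0,0]]'; python3 go.py 454.3 304.7 43
```

```text
t: 7.47
eef_pos: [455.5, 304.3, 42.4]
tcp_rot: [2.667, 1.618, 0.027]
ft_force: [-0.3, 0.2, 0.9]
width: 58.2
tooldown [ 0.026 -0.01  -1.   ]
t 7.47 p [455.5 304.3  42.4] yaw -27.5 q [-0.13  0.67 -0.67  1.95  0.65  0.74 -1.67] w 58.2 F [-0.3  0.2  0.9]
total [-0.0008 -0.005  -0.0026] 0.0 rows>= 0.03 | per row at ceil: [-0.0008 -0.005  -0.0026] 0.0
```

```bash
python3 -m handwheel '[[0,0,0,0],[0,0,0,0],[0,0,0,0],[0,0,0,0]]' -0.75; python3 -m handwheel '[[0,0,-0.06,0],[0,0,-0.12,0],[0,0,-0.14,0],[0,0,-0.1,0],[0,0,0,0]]'; python3 go.py 566 -227 150 -2; python3 - <<'E'
from fit import *
f=eyes.grab_frame("wrist"); cv2.imwrite(f"pics/p2w.png",draw(f,[("ro",(453,302.4,0),10)],1))
E
```

```text
t: 7.8
eef_pos: [455.8, 304.2, 42.7]
tcp_rot: [2.667, 1.618, 0.027]
ft_force: [0.1, 0.9, 0.0]
width: 74.6
t: 8.22
eef_pos: [450.8, 305.4, 153.5]
tcp_rot: [2.666, 1.622, 0.019]
ft_force: [-0.3, 1.0, 0.2]
width: 75.1
tooldown [ 0.021 -0.011 -1.   ]
t 8.22 p [450.8 305.4 153.5] yaw -27.4 q [-0.02  0.51 -0.81  1.9   0.49  0.93 -1.54] w 75.1 F [-0.3  1.   0.2]
total [-1.6797  1.3873  0.0479] -0.2113 rows>= 13.07 | per row at ceil: [-0.12    0.0991  0.0034] -0.0151
```

View pics/p2w.png

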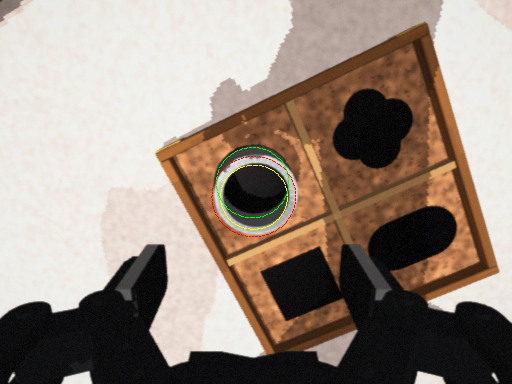

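The round cutter stands on its outline: the predicted outline at (256,195) overlaps it. The quatrefoil is next. I'll grip it across the notches, with the jaw axis near -92 deg, because that grip is stable and clear of the square.

```bash
python3 -m handwheel '[[-0.08,0.06,0,0],[-0.12,0.1,0,0],[-0.12,0.1,0,0],[-0.12,0.1,0,0],[-0.12,0.1,0,0],[-0.12,0.1,0,0],[-0.12,0.1,0,0],[-0.12,0.1,0,0],[-0.12,0.1,0,0],[-0.12,0.1,0,0],[-0.12,0.1,0,0]]' -1; python3 go.py 566 -227 130 -92
```

```text
t: 9.18
eef_pos: [538.7, -105.2, 157.4]
tcp_rot: [2.653, 1.657, 0.021]
ft_force: [1.1, 0.3, 0.1]
width: 85.1
tooldown [ 0.018 -0.004 -1.   ]
t 9.18 p [ 538.7 -105.2  157.4] yaw -26.0 q [ 0.75  0.49 -0.77  1.89  0.43  0.91 -0.68] w 85.1 F [1.1 0.3 0.1]
total [-0.3904  0.3096  0.1135] 0.5499 rows>= 9.21 | per row at ceil: [-0.039   0.031   0.0114] 0.055
```

```bash
python3 -m handwheel '[[-0.13,0.1,0,0],[-0.12,0.1,0,0],[0,0,0,0.055],[0,0,0,0.055],[0,0,0,0.055],[0,0,0,0.055],[0,0,0,0.055],[0,0,0,0.055],[0,0,0,0.055],[0,0,0,0.055],[0,0,0,0.055],[0,0,0,0.055]]' -1; python3 go.py 566 -227 130 -92
```

```text
t: 10.18
eef_pos: [547.4, -203.7, 149.8]
tcp_rot: [3.134, -0.171, 0.004]
ft_force: [0.4, 0.1, 0.5]
width: 85.7
tooldown [ 0.003 -0.003 -1.   ]
t 10.18 p [ 547.4 -203.7  149.8] yaw -96.3 q [ 0.66  0.5  -0.45  1.8   0.27  0.9  -1.59] w 85.7 F [0.4 0.1 0.5]
total [0.084  0.0842 0.0796] -0.0355 rows>= 0.86 | per row at ceil: [0.084  0.0842 0.0796] -0.0355
```

```bash
python3 -m handwheel '[[0.083,0.08,0.08,-0.036],[0,0,0,0],[0,0,0,0]]'; python3 go.py 566 -227 130 -92; python3 - <<'E'
from fit import *
f=eyes.grab_frame("wrist"); cv2.imwrite(f"pics/q1w.png",draw(f,[("qu",(566,-227,.75),0),("sq",(660,-225,.65),0),("ob",(446,-196,-.62),0)],1))
E
```

```text
t: 10.43
eef_pos: [564.2, -224.3, 125.6]
tcp_rot: [-3.141, 0.059, 0.006]
ft_force: [0.1, 1.2, -0.8]
width: 85.4
tooldown [-0.004  0.    -1.   ]
t 10.43 p [ 564.2 -224.3  125.6] yaw -92.2 q [ 0.67  0.57 -0.45  1.75  0.3   0.89 -1.52] w 85.4 F [ 0.1  1.2 -0.8]
total [ 0.0074  0.0106 -0.0176] -0.0014 rows>= 0.13 | per row at ceil: [ 0.0074  0.0106 -0.0176] -0.0014
```

View pics/q1w.png

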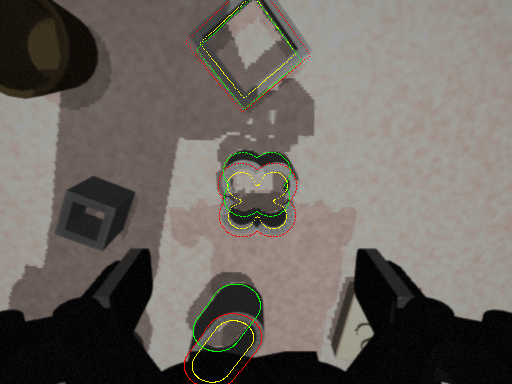

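The quatrefoil prediction coincides with its image at (258,195). Descending.

```bash
python3 -m handwheel '[[0.006,0.01,0.1,0],[0,0,0.1,0],[0,0,0.1,0],[0,0,0.06,0],[0,0,0,0],[0,0,0,0]]'; python3 go.py 566 -227 27 -92
```

```text
t: 10.98
eef_pos: [564.4, -227.5, 35.8]
tcp_rot: [3.139, -0.059, -0.002]
ft_force: [1.3, 0.3, 0.7]
width: 85.4
tooldown [-0.001 -0.002 -1.   ]
t 10.98 p [ 564.4 -227.5   35.8] yaw -92.1 q [ 0.63  0.69 -0.39  1.78  0.38  0.74 -1.57] w 85.4 F [1.3 0.3 0.7]
total [ 0.0063 -0.0022  0.0353] -0.0012 rows>= 0.22 | per row at ceil: [ 0.0063 -0.0022  0.0353] -0.0012
```

```bash
python3 -m handwheel '[[0.006,-0.002,0.038,0],[0,0,0,0]]'; python3 -m handwheel '[[0,0,0,0],[0,0,0,0],[0,0,0,0],[0,0,0,0],[0,0,0,0],[0,0,0,0]]' 1 40; python3 go.py 566 -227 150 -92
```

```text
t: 11.15
eef_pos: [566.8, -227.1, 28.0]
tcp_rot: [3.138, -0.058, 0.002]
ft_force: [-0.2, 0.8, -0.2]
width: 85.1
t: 11.65
eef_pos: [569.8, -228.1, 32.5]
tcp_rot: [3.135, -0.058, 0.012]
ft_force: [-0.2, 0.0, -0.7]
width: 50.2
tooldown [ 0.008 -0.006 -1.   ]
t 11.65 p [ 569.8 -228.1   32.5] yaw -92.1 q [ 0.63  0.7  -0.39  1.78  0.38  0.73 -1.58] w 50.2 F [-0.2  0.  -0.7]
total [-0.0118 -0.0009 -0.4702] -0.0011 rows>= 2.82 | per row at ceil: [-0.0039 -0.0003 -0.1567] -0.0004
```

```bash
python3 -m handwheel '[[0,0,-0.1,0],[0,0,-0.14,0],[0,0,-0.14,0],[0,0,-0.1,0],[0,0,0,-0.054],[0,0,0,-0.054],[0,0,0,-0.054],[0,0,0,-0.054],[0,0,0,-0.054],[0,0,0,-0.054],[0,0,0,-0.05]]'; python3 go.py 558 298 150 -47.4
```

```text
t: 12.57
eef_pos: [567.4, -227.1, 158.3]
tcp_rot: [2.897, 1.191, 0.003]
ft_force: [-0.2, -0.7, -1.1]
width: 50.3
tooldown [ 0.005 -0.008 -1.   ]
t 12.57 p [ 567.4 -227.1  158.3] yaw -45.3 q [ 0.81  0.57 -0.65  1.73  0.41  0.98 -0.78] w 50.3 F [-0.2 -0.7 -1.1]
total [ 1.4511 -1.5196  0.017 ] 0.0176 rows>= 12.6 | per row at ceil: [ 0.1116 -0.1169  0.0013] 0.0014
```

```bash
python3 -m handwheel '[[0.06,-0.065,0,0],[0.112,-0.117,0,0],[0.112,-0.117,0,0],[0.112,-0.117,0,0],[0.112,-0.117,0,0],[0.112,-0.117,0,0],[0.112,-0.117,0,0],[0.112,-0.117,0,0],[0.112,-0.117,0,0],[0.112,-0.117,0,0],[0.112,-0.117,0,0],[0.112,-0.117,0,0]]'; python3 go.py 558 298 110 -47.4
```

```text
t: 13.57
eef_pos: [561.2, 237.7, 150.2]
tcp_rot: [2.903, 1.154, -0.003]
ft_force: [0.8, 0.3, -0.4]
width: 50.5
tooldown [ 0.004 -0.017 -1.   ]
t 13.57 p [561.2 237.7 150.2] yaw -46.6 q [ 0.05  0.6  -0.69  1.73  0.46  0.99 -1.63] w 50.5 F [ 0.8  0.3 -0.4]
total [ 0.1577 -0.1867  0.1566] 0.0065 rows>= 1.74 | per row at ceil: [ 0.0788 -0.0933  0.0783] 0.0033
```

```bash
python3 -m handwheel '[[0.08,-0.09,0.08,0.006],[0.04,-0.05,0.06,0],[0,0,0,0],[0,0,0,0]]'; python3 go.py 558 298 60 -47.4;  python3 - <<'E'
from fit import *
f=eyes.grab_frame("wrist"); cv2.imwrite(f"pics/q2w.png",draw(f,[("qu",(558,298,-.042),10)],1))
E
```

```text
t: 13.9
eef_pos: [555.3, 301.1, 114.8]
tcp_rot: [2.909, 1.162, 0.005]
ft_force: [0.1, -0.6, -0.3]
width: 49.7
tooldown [ 0.006 -0.007 -1.   ]
t 13.9 p [555.3 301.1 114.8] yaw -46.5 q [-0.07  0.67 -0.66  1.69  0.5   0.95 -1.74] w 49.7 F [ 0.1 -0.6 -0.3]
total [-0.0004  0.0143  0.2195] 0.0078 rows>= 1.32 | per row at ceil: [-0.0002  0.0072  0.1097] 0.0039
```

View pics/q2w.png

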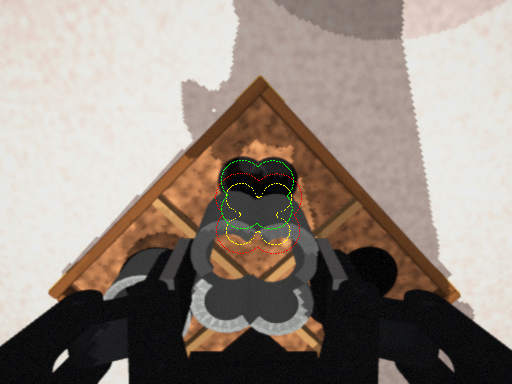

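```bash
python3 - <<'E'
from fit import *
f=eyes.grab_frame("wrist"); y=np.radians(-46.5); tx=np.array([-np.sin(y),np.cos(y)])
for o in(-3,): 
    c=np.array([555.3,301.1])+o*tx
    im=draw(f,[("qu",(c[0],c[1],y+np.pi/4),114.8-32.5)],2)
cv2.imwrite("pics/q3w.png",im[350:700,200:824])
E
```

```text
(no output)
```

View pics/q3w.png

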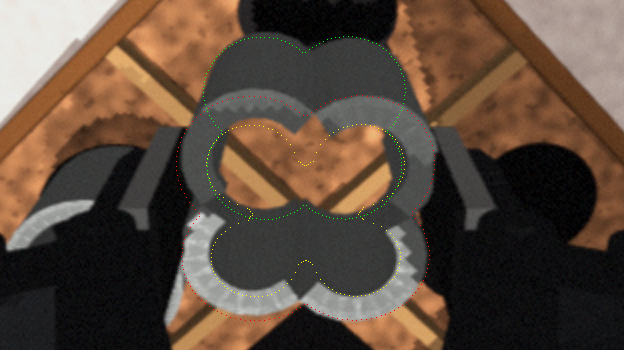

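The held cutter matches a -3 mm offset along tool x. I'll lower it onto its outline with that correction.

```bash
python3 -m handwheel '[[0.01,0.005,0.08,0.007],[0.005,0,0.08,0],[0,0,0.06,0],[0,0,0,0],[0,0,0,0]]'; python3 go.py 560 300 43 -47.4
```

```text
t: 14.42
eef_pos: [566.5, 291.6, 62.5]
tcp_rot: [2.92, 1.116, 0.015]
ft_force: [0.5, 0.1, -0.3]
width: 50.1
tooldown [ 0.014 -0.011 -1.   ]
t 14.42 p [566.5 291.6  62.5] yaw -48.2 q [-0.09  0.74 -0.61  1.7   0.56  0.87 -1.79] w 50.1 F [ 0.5  0.1 -0.3]
total [ 0.0027 -0.0436  0.0772] -0.0063 rows>= 0.53 | per row at ceil: [ 0.0027 -0.0436  0.0772] -0.0063
```

```bash
python3 -m handwheel '[[0.003,-0.043,0.06,0],[0,0,0,0],[0,0,0,0]]'; python3 go.py 560 300 43 -47.4
```

```text
t: 14.67
eef_pos: [563.2, 296.8, 49.9]
tcp_rot: [2.921, 1.108, 0.019]
ft_force: [-0.3, -0.2, -0.3]
width: 50.1
tooldown [ 0.018 -0.012 -1.   ]
t 14.67 p [563.2 296.8  49.9] yaw -48.5 q [-0.11  0.76 -0.6   1.71  0.57  0.85 -1.82] w 50.1 F [-0.3 -0.2 -0.3]
total [-0.0014 -0.0186  0.0273] -0.0088 rows>= 0.2 | per row at ceil: [-0.0014 -0.0186  0.0273] -0.0088
```

```bash
python3 -m handwheel '[[-0.001,-0.019,0.033,-0.009],[0,0,0,0],[0,0,0,0]]'; python3 go.py 560 300 43 -47.4
```

```text
t: 14.92
eef_pos: [562.0, 299.9, 44.0]
tcp_rot: [2.91, 1.136, 0.025]
ft_force: [0.5, 0.1, -1.0]
width: 50.2
tooldown [ 0.021 -0.011 -1.   ]
t 14.92 p [562.  299.9  44. ] yaw -47.3 q [-0.12  0.76 -0.6   1.72  0.58  0.83 -1.81] w 50.2 F [ 0.5  0.1 -1. ]
total [-0.0056 -0.006   0.0038] 0.0005 rows>= 0.05 | per row at ceil: [-0.0056 -0.006   0.0038] 0.0005
```

```bash
python3 -m handwheel '[[-0.005,-0.006,0.014,0],[0,0,0,0]]';python3 -m handwheel '[[0,0,0,0],[0,0,0,0],[0,0,0,0],[0,0,0,0]]' -0.6; python3 -m handwheel '[[0,0,-0.06,0],[0,0,-0.12,0],[0,0,-0.14,0],[0,0,-0.1,0],[0,0,0,0]]'; python3 go.py 660 -225 150 -53; python3 - <<'E'
from fit import *
f=eyes.grab_frame("wrist"); cv2.imwrite(f"pics/q4w.png",draw(f,[("qu",(558,298,-.042),10)],1))
E
```

```text
t: 15.08
eef_pos: [561.6, 300.5, 42.0]
tcp_rot: [2.91, 1.136, 0.03]
ft_force: [-0.1, 0.4, -0.9]
width: 50.2
t: 15.42
eef_pos: [562.1, 300.7, 42.6]
tcp_rot: [2.91, 1.136, 0.032]
ft_force: [-0.2, -0.0, 0.2]
width: 68.4
t: 15.83
eef_pos: [556.8, 301.5, 152.3]
tcp_rot: [2.909, 1.139, 0.022]
ft_force: [0.8, 2.0, 0.6]
width: 68.3
tooldown [ 0.019 -0.011 -1.   ]
t 15.83 p [556.8 301.5 152.3] yaw -47.3 q [-0.06  0.62 -0.68  1.68  0.48  1.   -1.74] w 68.3 F [0.8 2.  0.6]
total [-1.1265  1.8263  0.041 ] 0.0479 rows>= 12.87 | per row at ceil: [-0.0867  0.1405  0.0032] 0.0037
```

View pics/q4w.png

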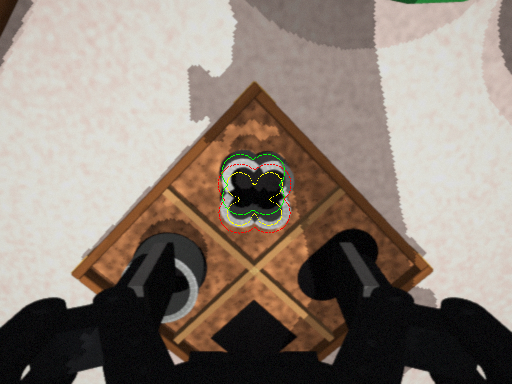

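The quatrefoil stands on its outline: the overlay matches at (255,193), within about 2 mm. Next is the square, with the jaw axis at -53 deg.

```bash
python3 -m handwheel '[[-0.04,0.07,0,0.008],[-0.087,0.14,0,0.008],[-0.087,0.14,0,0.008],[-0.087,0.14,0,0.008],[-0.087,0.14,0,0.008],[-0.087,0.14,0,0],[-0.087,0.14,0,0],[-0.087,0.14,0,0],[-0.087,0.14,0,0],[-0.087,0.14,0,0],[-0.087,0.14,0,0],[-0.087,0.14,0,0]]' -1; python3 go.py 660 -225 140 -53
```

```text
t: 16.88
eef_pos: [612.0, -162.3, 152.4]
tcp_rot: [2.955, 1.051, 0.015]
ft_force: [0.2, 0.5, -0.6]
width: 85.5
tooldown [ 0.011 -0.002 -1.   ]
t 16.88 p [ 612.  -162.3  152.4] yaw -50.9 q [ 0.67  0.61 -0.63  1.68  0.42  0.98 -0.99] w 85.5 F [ 0.2  0.5 -0.6]
total [-0.0099  0.3151  0.0521] 0.0178 rows>= 1.92 | per row at ceil: [-0.0049  0.1576  0.0261] 0.0089
```

```bash
python3 -m handwheel '[[-0.005,0.15,0.03,0.014],[-0.005,0.09,0.03,0],[0,0,0,0],[0,0,0,0]]'; python3 go.py 660 -225 130 -53; python3 - <<'E'
from fit import *
f=eyes.grab_frame("wrist"); cv2.imwrite(f"pics/s1w.png",draw(f,[("sq",(660,-225,.65),0)],1))
E
```

```text
t: 17.22
eef_pos: [643.7, -230.9, 133.9]
tcp_rot: [2.976, 0.975, 0.003]
ft_force: [0.4, 1.1, 0.6]
width: 85.3
tooldown [ 0.005 -0.009 -1.   ]
t 17.22 p [ 643.7 -230.9  133.9] yaw -53.7 q [ 0.69  0.71 -0.59  1.55  0.44  1.02 -0.95] w 85.3 F [0.4 1.1 0.6]
total [0.0667 0.0193 0.0157] -0.0059 rows>= 0.43 | per row at ceil: [0.0667 0.0193 0.0157] -0.0059
```

View pics/s1w.png

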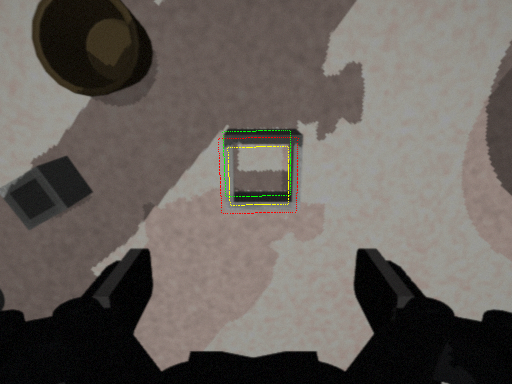

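The square's rim sits at about (262,170), roughly 2 mm towards +tool y from my prediction, and its angle is right. Descending.

```bash
python3 -m handwheel '[[0.066,0.026,0.01,0],[0,0,0.1,0],[0,0,0.1,0],[0,0,0.1,0],[0,0,0.06,0],[0,0,0,0],[0,0,0,0]]'; python3 go.py 661 -226.5 27 -53
```

```text
t: 17.85
eef_pos: [660.5, -214.7, 40.6]
tcp_rot: [2.974, 0.997, 0.004]
ft_force: [0.2, -0.4, 0.5]
width: 85.5
tooldown [ 0.004 -0.004 -1.   ]
t 17.85 p [ 660.5 -214.7   40.6] yaw -52.9 q [ 0.63  0.83 -0.54  1.55  0.51  0.9  -1.01] w 85.5 F [ 0.2 -0.4  0.5]
total [-0.027   0.0386  0.0546] 0.0006 rows>= 0.43 | per row at ceil: [-0.027   0.0386  0.0546] 0.0006
```

```bash
python3 -m handwheel '[[-0.027,0.038,0.01,0],[0,0,0.045,0],[0,0,0,0]]'; python3 go.py 661 -226.5 27 -53
```

```text
t: 18.1
eef_pos: [662.8, -225.7, 29.6]
tcp_rot: [2.971, 1.001, 0.009]
ft_force: [-0.4, 0.7, -1.1]
width: 85.6
tooldown [ 0.008 -0.005 -1.   ]
t 18.1 p [ 662.8 -225.7   29.6] yaw -52.8 q [ 0.64  0.86 -0.53  1.54  0.52  0.88 -1.  ] w 85.6 F [-0.4  0.7 -1.1]
total [-0.0075 -0.002   0.0102] 0.0019 rows>= 0.08 | per row at ceil: [-0.0075 -0.002   0.0102] 0.0019
```

```bash
python3 -m handwheel '[[-0.007,-0.002,0.012,0],[0,0,0,0],[0,0,0,0],[0,0,0,0],[0,0,0,0],[0,0,0,0],[0,0,0,0]]' 1 40; python3 go.py 448.6 197.4 150 -2.4; python3 -m handwheel '[[0,0,-0.1,0],[0,0,-0.14,0],[0,0,-0.14,0],[0,0,-0.1,0],[0,0,0,0]]'; python3 go.py 448.6 197.4 150 -2.4
```

```text
t: 18.68
eef_pos: [662.8, -228.9, 29.5]
tcp_rot: [2.968, 0.995, 0.015]
ft_force: [0.1, -0.6, -0.2]
width: 51.2
tooldown [ 0.013 -0.007 -1.   ]
t 18.68 p [ 662.8 -228.9   29.5] yaw -52.9 q [ 0.64  0.85 -0.53  1.54  0.52  0.88 -1.  ] w 51.2 F [ 0.1 -0.6 -0.2]
total [ 0.3473 -1.8707 -0.5047] -0.421 rows>= 11.81 | per row at ceil: [ 0.0289 -0.1559 -0.0421] -0.0351
t: 19.1
eef_pos: [658.3, -226.4, 149.5]
tcp_rot: [2.974, 1.0, 0.004]
ft_force: [1.7, -0.2, 1.2]
width: 51.2
tooldown [ 0.004 -0.003 -1.   ]
t 19.1 p [ 658.3 -226.4  149.5] yaw -52.8 q [ 0.68  0.71 -0.6   1.5   0.44  1.06 -0.94] w 51.2 F [ 1.7 -0.2  1.2]
total [ 0.3556 -1.8577 -0.0106] -0.4203 rows>= 11.35 | per row at ceil: [ 0.0296 -0.1548 -0.0009] -0.035
```

```bash
python3 -m handwheel '[[0,0,0,-0.05],[0,0,0,-0.055],[0,0,0,-0.055],[0,0,0,-0.055],[0,0,0,-0.055],[0,0,0,-0.055],[0,0,0,-0.055],[0,0,0,-0.04],[0,0,0,0]]'; python3 go.py 448.6 197.4 150 -2.4
```

```text
t: 19.85
eef_pos: [658.1, -226.0, 149.1]
tcp_rot: [2.214, 2.218, -0.001]
ft_force: [0.3, -0.4, -0.0]
width: 51.4
tooldown [ 0.005 -0.006 -1.   ]
t 19.85 p [ 658.1 -226.   149.1] yaw 0.1 q [ 0.79  0.77 -0.79  1.5   0.59  1.12 -0.12] w 51.4 F [ 0.3 -0.4 -0. ]
total [ 1.6953 -0.8344 -0.0172] 0.021 rows>= 11.33 | per row at ceil: [ 0.1413 -0.0695 -0.0014] 0.0017
```

```bash
python3 -m handwheel '[[0.08,-0.04,0,0],[0.14,-0.07,0,0],[0.14,-0.07,0,0],[0.14,-0.07,0,0],[0.14,-0.07,0,0],[0.14,-0.07,0,0],[0.14,-0.07,0,0],[0.14,-0.07,0,0],[0.14,-0.07,0,0],[0.14,-0.07,0,0],[0.14,-0.07,0,0],[0,0,0,0]]'; python3 go.py 448.6 197.4 120 -2.4
```

```text
t: 20.85
eef_pos: [470.9, 156.8, 140.2]
tcp_rot: [2.27, 2.162, -0.0]
ft_force: [0.7, 0.8, -0.3]
width: 51.3
tooldown [ 0.005 -0.005 -1.   ]
t 20.85 p [470.9 156.8 140.2] yaw -2.8 q [ 0.36  0.49 -0.91  2.01  0.51  0.88 -0.88] w 51.3 F [ 0.7  0.8 -0.3]
total [ 0.1582 -0.0974  0.0797] -0.0032 rows>= 1.21 | per row at ceil: [ 0.0791 -0.0487  0.0399] -0.0016
```

```bash
python3 -m handwheel '[[0.08,-0.05,0.05,0],[0.07,-0.04,0.05,0],[0,0,0,0],[0,0,0,0]]'; python3 go.py 448.6 197.4 60 -2.4; python3 - <<'E'
from fit import *
f=eyes.grab_frame("wrist"); s=r.sense(); p=s["eef_pos"]; 
from scipy.spatial.transform import Rotation as Ro
R=Ro.from_rotvec(s["tcp_rot"]).as_matrix(); y=np.arctan2(R[1,1],R[0,1])
cv2.imwrite("pics/s2w.png",draw(f,[("sq",(p[0],p[1],y),p[2]-29.5)],1))
E
```

```text
t: 21.18
eef_pos: [448.6, 199.6, 114.6]
tcp_rot: [2.273, 2.157, 0.003]
ft_force: [0.5, -0.8, -0.3]
width: 51.4
tooldown [ 0.007 -0.005 -1.   ]
t 21.18 p [448.6 199.6 114.6] yaw -3.0 q [ 0.24  0.52 -0.88  2.04  0.56  0.83 -1.02] w 51.4 F [ 0.5 -0.8 -0.3]
total [-0.0079 -0.0011  0.2186] -0.005 rows>= 1.31 | per row at ceil: [-0.0039 -0.0005  0.1093] -0.0025
```

View pics/s2w.png

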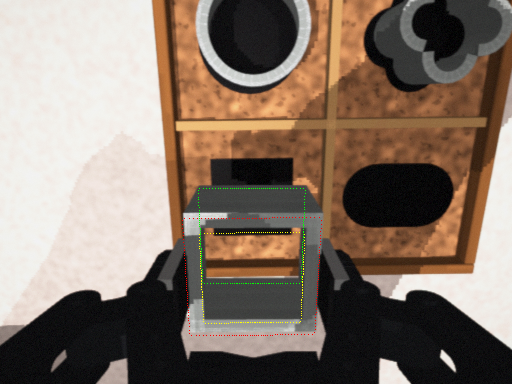

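The held square is centred on the TCP within about 1 mm (image centre (254,275)). The round cutter and the quatrefoil sit over their outlines. Lowering.

```bash
python3 -m handwheel '[[-0.005,0,0.09,-0.005],[-0.003,0,0.09,0],[0,0,0.04,0],[0,0,0,0],[0,0,0,0]]'; python3 go.py 448.6 197 40 -2.4
```

```text
t: 21.65
eef_pos: [454.2, 192.9, 59.9]
tcp_rot: [2.272, 2.152, 0.007]
ft_force: [-0.7, -0.0, -0.4]
width: 51.0
tooldown [ 0.012 -0.006 -1.   ]
t 21.65 p [454.2 192.9  59.9] yaw -3.1 q [ 0.18  0.61 -0.79  2.06  0.66  0.73 -1.09] w 51.0 F [-0.7 -0.  -0.4]
total [ 0.0157 -0.0241  0.0794] -0.0058 rows>= 0.51 | per row at ceil: [ 0.0157 -0.0241  0.0794] -0.0058
```

```bash
python3 -m handwheel '[[0.016,-0.024,0.05,-0.005],[0,0,0.02,0],[0,0,0,0],[0,0,0,0]]'; python3 go.py 448.6 197 40 -2.4
```

```text
t: 21.98
eef_pos: [452.2, 196.0, 45.1]
tcp_rot: [2.264, 2.156, 0.012]
ft_force: [0.9, -0.1, 0.0]
width: 51.3
tooldown [ 0.016 -0.005 -1.   ]
t 21.98 p [452.2 196.   45.1] yaw -2.8 q [ 0.15  0.63 -0.76  2.07  0.7   0.7  -1.12] w 51.3 F [ 0.9 -0.1  0. ]
total [ 0.0035 -0.015   0.02  ] -0.0033 rows>= 0.15 | per row at ceil: [ 0.0035 -0.015   0.02  ] -0.0033
```

```bash
python3 -m handwheel '[[0.004,-0.016,0.026,0],[0,0,0,0],[0,0,0,0]]'; python3 go.py 448.6 197 40 -2.4
```

```text
t: 22.23
eef_pos: [450.1, 197.2, 39.8]
tcp_rot: [2.265, 2.153, 0.017]
ft_force: [0.8, 0.8, -0.4]
width: 50.9
tooldown [ 0.019 -0.005 -1.   ]
t 22.23 p [450.1 197.2  39.8] yaw -2.9 q [ 0.14  0.63 -0.75  2.08  0.71  0.69 -1.14] w 50.9 F [ 0.8  0.8 -0.4]
total [-0.0009 -0.0058 -0.0008] -0.0042 rows>= 0.07 | per row at ceil: [-0.0009 -0.0058 -0.0008] -0.0042
```

```bash
python3 -m handwheel '[[0,0,0,0],[0,0,0,0],[0,0,0,0],[0,0,0,0]]' -0.6; python3 -m handwheel '[[0,0,-0.06,0],[0,0,-0.12,0],[0,0,-0.14,0],[0,0,-0.1,0],[0,0,0,0]]'; python3 go.py 446 -196 150 54.5; python3 - <<'E'
from fit import *
f=eyes.grab_frame("wrist"); cv2.imwrite(f"pics/s4w.png",draw(f,[("sq",(448.6,197.4,-.042),10)],1))
E
```

```text
t: 22.57
eef_pos: [450.6, 197.4, 40.6]
tcp_rot: [2.264, 2.152, 0.018]
ft_force: [1.1, -0.1, 0.1]
width: 68.3
t: 22.98
eef_pos: [446.3, 198.0, 147.8]
tcp_rot: [2.265, 2.157, 0.01]
ft_force: [0.6, 0.3, -0.6]
width: 68.3
tooldown [ 0.014 -0.005 -1.   ]
t 22.98 p [446.3 198.  147.8] yaw -2.8 q [ 0.29  0.46 -0.93  2.03  0.5   0.88 -0.97] w 68.3 F [ 0.6  0.3 -0.6]
total [-1.5743e+00  7.5600e-02 -3.0000e-04] -0.4774 rows>= 9.45 | per row at ceil: [-0.1574  0.0076 -0.    ] -0.0477
```

View pics/s4w.png

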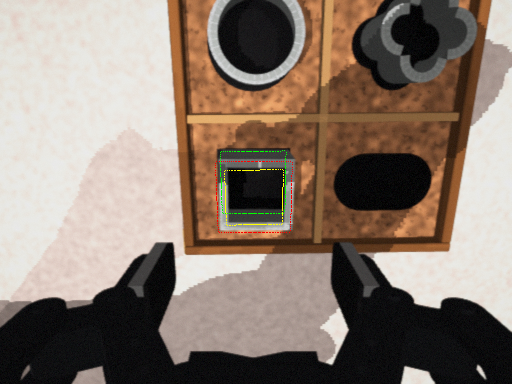

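The square is within 1–2 mm of its outline, at (256,192). Last is the oblong.

```bash
python3 -m handwheel '[[-0.08,0,0,0],[-0.15,0.008,0,0],[-0.15,0.008,0,0],[-0.15,0.008,0,0],[-0.15,0.008,0,0],[-0.15,0.008,0,0],[-0.15,0.008,0,0],[-0.15,0.008,0,0],[-0.15,0.008,0,0],[-0.12,0.008,0,0],[0,0,0,0]]' -1; python3 go.py 446 -196 140 54.5
```

```text
t: 23.95
eef_pos: [442.3, -166.6, 138.1]
tcp_rot: [2.265, 2.171, 0.007]
ft_force: [0.2, -1.0, 0.4]
width: 85.8
tooldown [ 0.006  0.    -1.   ]
t 23.95 p [ 442.3 -166.6  138.1] yaw -2.4 q [ 1.06  0.44 -0.9   2.07  0.46  0.83 -0.16] w 85.8 F [ 0.2 -1.   0.4]
total [-0.1169  0.0199 -0.0075] -0.4744 rows>= 7.95 | per row at ceil: [-0.0146  0.0025 -0.0009] -0.0593
```

```bash
python3 -m handwheel '[[-0.115,0.02,0,0],[0,0,0,-0.055],[0,0,0,-0.055],[0,0,0,-0.055],[0,0,0,-0.055],[0,0,0,-0.055],[0,0,0,-0.055],[0,0,0,-0.055],[0,0,0,-0.05],[0,0,0,0]]'; python3 go.py 446 -196 130 54.5; python3 - <<'E'
from fit import *
f=eyes.grab_frame("wrist"); cv2.imwrite(f"pics/o1w.png",draw(f,[("ob",(446,-196,-.62),0)],1))
E
```

```text
t: 24.78
eef_pos: [438.5, -195.9, 126.3]
tcp_rot: [-1.023, -2.96, -0.01]
ft_force: [-0.2, -0.4, 0.3]
width: 85.4
tooldown [-0.007  0.009 -1.   ]
t 24.78 p [ 438.5 -195.9  126.3] yaw 51.9 q [ 1.23  0.59 -1.08  2.04  0.66  0.92  0.69] w 85.4 F [-0.2 -0.4  0.3]
total [-0.0235  0.0182 -0.0151] -0.022 rows>= 0.37 | per row at ceil: [-0.0235  0.0182 -0.0151] -0.022
```

View pics/o1w.png

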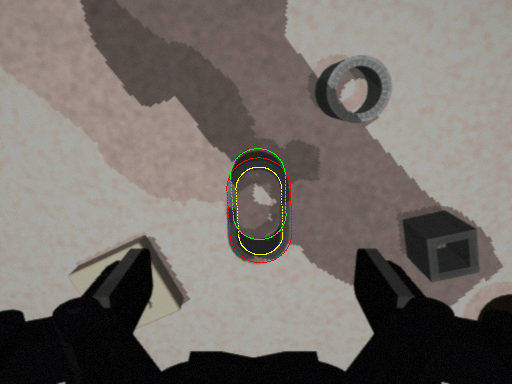

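The oblong prediction coincides with its image at (259,207). Aligning and descending.

```bash
python3 -m handwheel '[[-0.023,0.018,0.01,-0.02],[0,0,0.1,0],[0,0,0.1,0],[0,0,0.1,0],[0,0,0.05,0],[0,0,0,0],[0,0,0,0]]'; python3 go.py 446 -196 27 54.5
```

```text
t: 25.42
eef_pos: [448.8, -194.0, 30.3]
tcp_rot: [-0.976, -2.977, -0.01]
ft_force: [-0.1, -1.0, -0.2]
width: 85.5
tooldown [-0.006  0.009 -1.   ]
t 25.42 p [ 448.8 -194.    30.3] yaw 53.7 q [ 1.08  0.74 -0.91  2.06  0.85  0.78  0.57] w 85.5 F [-0.1 -1.  -0.2]
total [ 0.004  -0.0132  0.0131] -0.0068 rows>= 0.11 | per row at ceil: [ 0.004  -0.0132  0.0131] -0.0068
```

```bash
python3 -m handwheel '[[0.004,-0.012,0.014,-0.007],[0,0,0,0],[0,0,0,0],[0,0,0,0],[0,0,0,0],[0,0,0,0],[0,0,0,0],[0,0,0,0]]' 1 40; python3 go.py 553.5 193 150 87.6; python3 -m handwheel '[[0,0,-0.1,0],[0,0,-0.14,0],[0,0,-0.14,0],[0,0,-0.1,0],[0,0,0,0]]'; python3 go.py 553.5 193 150 87.6
```

```text
t: 26.08
eef_pos: [449.1, -197.3, 30.6]
tcp_rot: [-0.957, -2.99, -0.006]
ft_force: [1.1, -0.4, -0.6]
width: 41.1
tooldown [-0.001  0.004 -1.   ]
t 26.08 p [ 449.1 -197.3   30.6] yaw 54.5 q [ 1.09  0.74 -0.91  2.07  0.86  0.78  0.59] w 41.1 F [ 1.1 -0.4 -0.6]
total [ 0.568   1.5151 -0.4709] -0.2758 rows>= 10.11 | per row at ceil: [ 0.0516  0.1377 -0.0428] -0.0251
t: 26.5
eef_pos: [447.4, -196.4, 153.4]
tcp_rot: [-0.953, -2.985, -0.01]
ft_force: [1.6, 0.6, -0.1]
width: 41.0
tooldown [-0.006  0.009 -1.   ]
t 26.5 p [ 447.4 -196.4  153.4] yaw 54.6 q [ 1.26  0.57 -1.13  2.01  0.62  0.98  0.77] w 41.0 F [ 1.6  0.6 -0.1]
total [0.5562 1.5153 0.0245] -0.275 rows>= 9.68 | per row at ceil: [0.0556 0.1515 0.0024] -0.0275
```

```bash
python3 -m handwheel '[[0.03,0.08,0,0],[0.055,0.15,0,0],[0.055,0.15,0,0],[0.055,0.15,0,0],[0.055,0.15,0,0],[0.055,0.15,0,0],[0.055,0.15,0,0],[0.055,0.15,0,0],[0.055,0.15,0,0],[0,0,0,0]]'; python3 go.py 553.5 193 150 87.6
```

```text
t: 27.33
eef_pos: [542.3, 138.6, 150.2]
tcp_rot: [-0.98, -2.977, -0.004]
ft_force: [0.1, 0.8, -0.1]
width: 41.1
tooldown [-0.006  0.005 -1.   ]
t 27.33 p [542.3 138.6 150.2] yaw 53.6 q [ 0.47  0.66 -1.03  1.84  0.65  1.03  0.1 ] w 41.1 F [ 0.1  0.8 -0.1]
total [0.0933 0.2015 0.0017] -0.2837 rows>= 4.75 | per row at ceil: [0.0187 0.0403 0.0003] -0.0567
```

```bash
python3 -m handwheel '[[0.05,0.11,0,0],[0.045,0.09,0,0],[0,0,0,-0.055],[0,0,0,-0.055],[0,0,0,-0.055],[0,0,0,-0.055],[0,0,0,-0.05],[0,0,0,0]]'; python3 go.py 553.5 193 110 87.6; python3 - <<'E'
from fit import *
f=eyes.grab_frame("wrist"); s=r.sense(); p=s["eef_pos"]; 
from scipy.spatial.transform import Rotation as Ro
R=Ro.from_rotvec(s["tcp_rot"]).as_matrix(); y=np.arctan2(R[1,1],R[0,1])
cv2.imwrite("pics/o2w.png",draw(f,[("ob",(p[0],p[1],y+np.pi/2),p[2]-30.6)],1))
E
```

```text
t: 28.0
eef_pos: [549.0, 200.5, 143.5]
tcp_rot: [-0.051, -3.129, -0.005]
ft_force: [-0.1, 0.2, -0.4]
width: 41.4
tooldown [-0.012  0.003 -1.   ]
t 28.0 p [549.  200.5 143.5] yaw 88.1 q [ 0.39  0.78 -1.13  1.78  0.77  1.12  0.54] w 41.4 F [-0.1  0.2 -0.4]
total [-0.0207 -0.0298  0.1337] 0.0044 rows>= 0.83 | per row at ceil: [-0.0207 -0.0298  0.1337] 0.0044
```

View pics/o2w.png

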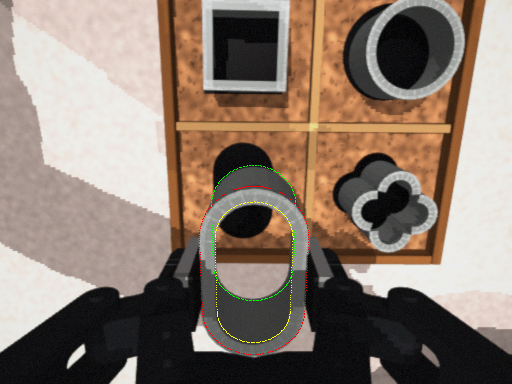

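The held oblong is centred on the TCP (image centre (254,272)) and aligned. Lowering.

```bash
python3 -m handwheel '[[-0.02,-0.03,0.08,0.004],[0,0,0.1,0],[0,0,0.09,0],[0,0,0.04,0],[0,0,0,0],[0,0,0,0]]'; python3 go.py 553.5 193 41 87.6
```

```text
t: 28.55
eef_pos: [553.4, 191.5, 62.7]
tcp_rot: [-0.105, -3.129, -0.004]
ft_force: [0.8, -0.0, -0.9]
width: 41.2
tooldown [-0.011  0.003 -1.   ]
t 28.55 p [553.4 191.5  62.7] yaw 86.1 q [ 0.35  0.87 -1.02  1.82  0.87  1.    0.46] w 41.2 F [ 0.8 -0.  -0.9]
total [-0.0009  0.0056  0.0867] -0.0122 rows>= 0.52 | per row at ceil: [-0.0009  0.0056  0.0867] -0.0122
```

```bash
python3 -m handwheel '[[0,0.003,0.06,-0.012],[0,0,0.015,0],[0,0,0,0],[0,0,0,0]]'; python3 go.py 553.5 193 41 87.6
```

```text
t: 28.88
eef_pos: [554.8, 193.4, 45.0]
tcp_rot: [-0.066, -3.133, -0.006]
ft_force: [-0.7, -0.7, -0.6]
width: 41.5
tooldown [-0.007  0.004 -1.   ]
t 28.88 p [554.8 193.4  45. ] yaw 87.6 q [ 0.33  0.89 -1.01  1.82  0.91  0.98  0.46] w 41.5 F [-0.7 -0.7 -0.6]
total [ 0.0052 -0.0018  0.0159] 0.0 rows>= 0.1 | per row at ceil: [ 0.0052 -0.0018  0.0159] 0.0
```

```bash
python3 -m handwheel '[[0.005,-0.002,0.021,0],[0,0,0,0],[0,0,0,0]]'; python3 go.py 553.5 193 41 87.6
```

```text
t: 29.13
eef_pos: [554.3, 193.6, 40.6]
tcp_rot: [-0.066, -3.135, -0.008]
ft_force: [0.5, -0.3, -0.9]
width: 41.7
tooldown [-0.005  0.005 -1.   ]
t 29.13 p [554.3 193.6  40.6] yaw 87.6 q [ 0.33  0.9  -1.    1.82  0.91  0.97  0.45] w 41.7 F [ 0.5 -0.3 -0.9]
total [ 0.0032 -0.0024 -0.0016] -0.0001 rows>= 0.03 | per row at ceil: [ 0.0032 -0.0024 -0.0016] -0.0001
```

Release to about 58 mm, then lift well clear and move back towards the table side for a check from above.

```bash
python3 -m handwheel '[[0,0,0,0],[0,0,0,0],[0,0,0,0],[0,0,0,0]]' -0.35; python3 -m handwheel '[[0,0,-0.06,0],[0,0,-0.12,0],[0,0,-0.14,0],[0,0,-0.14,0],[0,0,-0.1,0],[0,0,0,0]]'; python3 -m handwheel '[[0,-0.05,-0.05,0],[0,-0.12,-0.05,0],[0,-0.12,0,0],[0,-0.12,0,0],[0,-0.12,0,0],[0,-0.05,0,0],[0,0,0,0],[0,0,0,0]]'; python3 - <<'E'
from fit import *
its=[("ro",(453,302.4,0),10),("qu",(558,298,-.042),10),("sq",(448.6,197.4,-.042),10),("ob",(553.5,193,-.042),10)]
for n in("wrist","top","scene"):
    f=eyes.grab_frame(n)
    if n=="top":
        cv2.imwrite("pics/e_top.png",np.vstack([draw(f,its,4)[520:1160,100:900][:600]])) 
        cv2.imwrite("pics/e_top2.png",draw(f,[("ss",(552,-106,1.1),0),("sr",(421,-97,0),0)],1))
    else: cv2.imwrite(f"pics/e_{n}.png",draw(f,its if n=="wrist" else [],1))
E
```

```text
t: 29.47
eef_pos: [554.9, 193.9, 41.5]
tcp_rot: [-0.066, -3.137, -0.009]
ft_force: [-0.2, 0.4, -0.3]
width: 57.7
t: 29.97
eef_pos: [553.3, 194.0, 190.4]
tcp_rot: [-0.061, -3.132, -0.009]
ft_force: [0.3, 1.4, -0.1]
width: 57.5
t: 30.63
eef_pos: [548.0, 47.4, 224.4]
tcp_rot: [0.049, 3.14, 0.01]
ft_force: [-0.1, 0.8, -0.0]
width: 57.7
```

View pics/e_top.png

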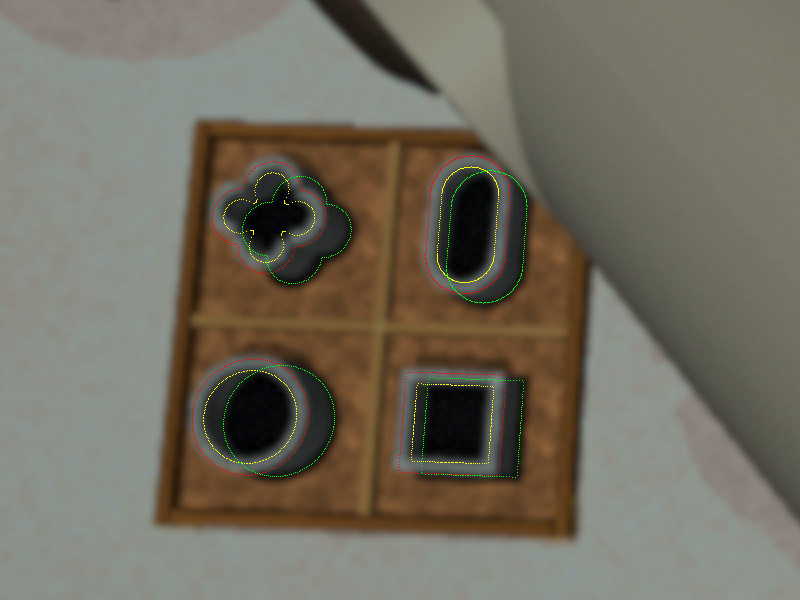

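View pics/e_wrist.png

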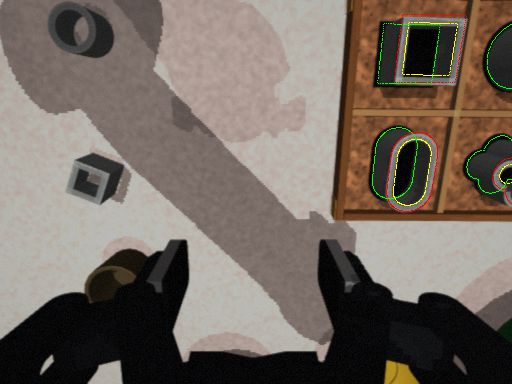

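View pics/e_scene.png

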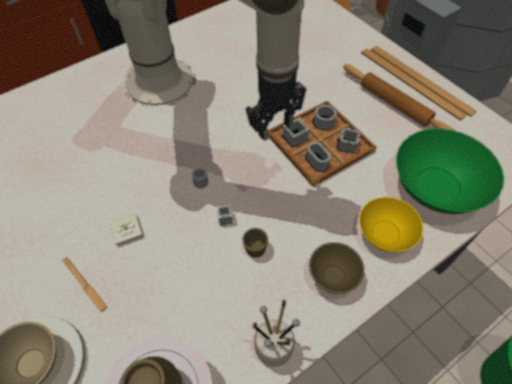

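View pics/e_top2.png

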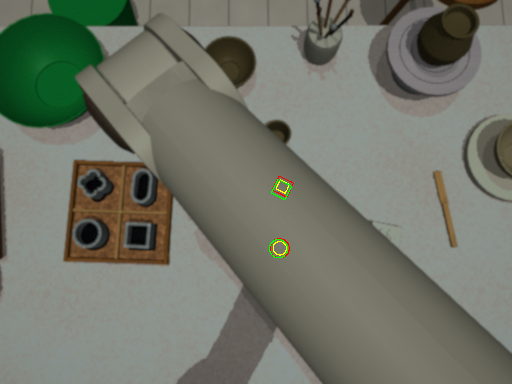

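All four cutters stand upright on their own outlines. The top view has them at about (270,215), (467,225), (250,412) and (450,422), within about 2 mm of the targets and aligned. In the scene view the small cutters are where they started, at (201,178) and (225,215). The gripper is empty and clear, so I'm handing in.

```bash
python3 - <<'E'
from workcell import r
s=r.sense(); print(s["t"],abs(s["dq"]).max()); print(r.close_job())
E
```

```text
30.7833 0.014259393010141133
the job is handed in; nothing more can be done
None
```

I stood all four full-size cutters on their own outlines in the tray and handed the job in at about 30.8 s of the 102 s allowed. No verdict is reported.

- **How I gripped them:** I gripped the square and oblong across their flat sides and the quatrefoil across its notches. The round one was held across its diameter.
- **Full-size cutters:** in the last top-camera picture all four stood upright, about 2 mm or less from their outlines by eye, and turned to match. Close-up wrist pictures after placing agreed for the round, quatrefoil and square. The oblong was checked only in the final, more distant views.
- **Small cutters:** both looked unmoved in the wrist and scene pictures. The arm hid them from the top camera at the end, so I checked them by eye and did not measure them.
- **At hand-in:** the gripper was empty and clear of everything.
- **What disagreed:** my first automatic fit of the cutters locked onto their shadows, so I replaced it with outlines adjusted by eye. The wrist camera confirmed these to about 2 mm before each grasp. The arm drifted a few mm on descents, up to about 13 mm, and I corrected that before gripping or releasing.

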